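# Sweep the loose brass off the cutting board into its tray

### The arm

A 6-joint arm with a two-finger parallel gripper is mounted at the origin on the work surface. World frame = base frame: x ahead of the robot, y to its left, z up, the work surface at z = 0. Lengths are in m, angles in degrees, forces in N, time in s.
With the tool pointing down it reaches from about 0.35 to 0.85 m from the base axis. Payload 8.1 kg.
Tool frame: the origin (TCP) lies at the very end of the fingers, on their centre line; the grasp point (between the pads) lies 19 mm behind it; z points along the fingers, y is the direction in which the jaws open and shut (so a half turn about z gives the same grasp; the last joint's range is limited). The gripper opens to 93 mm and grips with 3 to 60 N. Pads are 15 mm wide; open, the fingers measure 128 mm over their backs; the gripper's body (75 mm by 188 mm) begins 65 mm behind the grasp point.
Start: joints at [-77.487, 7.471, 85.268, -0, 87.261, -4.893], TCP at [0.18, -0.573, 0.219] pointing down, gripper open.
Joint ranges: [-169.43, 169.43], [-51.17, 129.36], [1.28, 143.12], [-76.62, 256.62], [0, 156.53], [-152.29, 152.29]. Speed limits (degrees/s): [136.94, 136.94, 159.86, 180, 180, 180].

### API

Orientations are given as a 3x3 rotation matrix whose columns are the frame's x, y, z axes.
In Python, from bench import robot gives the robot as it stands.
- The arm moves only by the tool move_arm, never from a script. Its arguments are lists of equal length, an entry for each row: "jaw": the closure in counts, from 0 (fully open) to 255 (shut); "offset": the shift along the world's x, y, z in m, a list of three; "twist": the turn about the world's z in degrees. A call has 1 to 8 rows; each row is the pose to reach, as a shift and turn from the pose commanded when the call began; what a row does not reach only later rows make up. A row lasts 1/12 s, in which the tool goes at most 41.7 mm and 7.16 degrees, less where a joint would pass 70% of its speed; a pose out of reach is approached as far as the arm can. A call with a gripper value outside its range is refused whole. The fingers move at their own pace and stop on an object; "force" is the grip in N (left out, the last holds). Time passes only in rows, so rows that repeat a pose let the fingers close. It gives the time, the measured TCP pose, the force and the opening at its end, in the units of the state.
- robot.state(): the state, without advancing time (a new reading comes with each control period).
- robot.snapshot(name): name is "scene" or "top" or "wrist"; returns the picture (480x640x3 uint8, red, green, blue); there is no depth.
- robot.calibration(name): a dict with "K" (3x3 intrinsics, pixels), "dist_coeffs" ([k1, k2, p1, p2, k3] as OpenCV has them; the pictures are not rectified), "R" (3x3) and "t" (3): a world point X has camera coordinates R X + t. Camera axes: x right, y down, z forward; pixel columns grow to the right and rows downward; lengths in m; the calibration is good to about 2 mm. A picture is of the moment at which its call begins: read the wrist's pose just before it. calibration takes no time and is no camera call; for the wrist camera it gives the pose at the moment of the call.
- robot.hand_in(): hands the job in, once; it reports no verdict.
The state is a dict: "t": time; "joint_positions": joint angles; "dq": joint speeds; "effort": joint torques, N m; "tcp_pos": TCP position; "eef_rot": TCP orientation; "force": force on the tool from outside, world axes, zero at the start; "wrist_torque": the same for the moment, N m; "finger_gap": opening from 0.0 (shut) to 1.0 (fully open).
Only numpy, scipy, OpenCV 4.12 (cv2) and the standard library are available. Lean on these libraries where they do the work, as an engineer would, in place of code of your own. Each camera call takes 0.05 s, during which the arm holds its last target. There are 200 camera calls.

### The job

Clear the cutting board: with the fingertips, sweep the four loose brass fittings (two rings, a D-ring and a buckle) off the end of the board into the empty undivided tray. Only push them along the board; do not pinch, lift or press hard on any of them. Leave the spool, the wax, the tin, everything else on the bench and both trays where they are.

Things in the scene. Friction and masses are not known exactly. Their poses are not given: they have to be found in the camera images.
- board: Leatherworker's cutting board, 280 mm along its x, 300 mm along its y: a 35 mm beech slab with a dark green mat bonded on top, on two cleats. Fixed. Its flat top is 75 mm above the bench. Origin on the bench under its middle; z up, y across the bench towards the two ends where the trays stand. The ends (y = +150 and -150 mm) have no rim.
- catch_tray: The empty, undivided open wooden tray at one end of the board, left or right: 300 mm along x, 170 mm along y, 34 mm high, 5 mm walls and floor, loose, 0.6 kg. Origin at the centre of its underside, axes parallel to the board's. Its long inner wall stands 12 mm under the board's overhanging end, whose underside is 40 mm above the bench, so what slides off that end drops straight into it. Its centre is 223 mm from the board's middle.
- divided_tray: A tray of the same outer size at the board's opposite end, split into three compartments holding small steel rivets, caps and pins. Origin and axes as for the other tray. Nothing else belongs in it.
- ring_a: Loose brass ring lying flat on the board: 46 mm outside, round wire 7 mm thick, about 36 g. Origin at the centre of its underside, z up.
- ring_b: A second, identical brass ring. Origin at the centre of its underside.
- dee: Loose brass D-ring lying flat on the board: wire 7 mm thick, straight side 46 mm long along its x, 27 mm across along its y, about 30 g. Origin under its centre of mass; the straight side's outer edge is at y = -11 mm, the top of the bow at y = +15 mm.
- buckle: Loose brass single-prong buckle lying flat on the board: rectangular frame 48 mm along its x, 55 mm along its y, wire 7 mm thick, prong along y across the middle, about 45 g. Origin at the centre of its underside.
- spool: Small upright wooden spool of waxed thread, 40 mm across, 44 mm high, 50 g, on the board between the two rows of fittings; a bystander; origin at the centre of its underside, z up.
- wax: Round cake of beeswax, 47 mm across, 28 mm high, 60 g, in the same middle row; a bystander; origin at the centre of its underside, z up.
- tin: Round flat tin with a dark lid, 54 mm across, 23 mm high, 80 g, in the same middle row; a bystander; origin at the centre of its underside, z up.
- jar: Glass jar with a metal lid, 72 mm across, 95 mm high, standing on the bench just beyond the board; a bystander; origin at the centre of its underside, z up.
- brush: Bench brush lying on the bench to the right of the trays, about 275 mm long along its x, 42 mm high; a bystander; origin on its underside, near the middle.
- hammer: Hammer lying on the bench to the left of the trays, along its x; a bystander; origin on its underside.

How it is judged (in metres and radians):
At the end, for the whole second after the job is handed in: The origins of all four brass fittings are over the inside of the undivided tray (within 143 mm along its x and 79 mm along its y of its centre), less than 45 mm above the tray's underside (so wholly down off the board, whose top is at 75 mm), and at rest (below 0.02 m/s) (x of ring_a in the frame of catch_tray between -0.143 and 0.143 m and y of ring_a in the frame of catch_tray between -0.079 and 0.079 m and z of each of ring_a, ring_b, dee, buckle in the frame of catch_tray below 0.045 m and linear speed of each of ring_a, ring_b, dee, buckle below 0.02 m/s and x of ring_b in the frame of catch_tray between -0.143 and 0.143 m and y of ring_b in the frame of catch_tray between -0.079 and 0.079 m and x of dee in the frame of catch_tray between -0.143 and 0.143 m and y of dee in the frame of catch_tray between -0.079 and 0.079 m and x of buckle in the frame of catch_tray between -0.143 and 0.143 m and y of buckle in the frame of catch_tray between -0.079 and 0.079 m); the robot touches nothing.
It fails at once if a brass fitting is lifted: it rises more than 15 mm above where it lay on the board (height (world z) of any of ring_a, ring_b, dee, buckle above 0.09 m).
It fails at once if a brass fitting is pinched or pressed hard: more than 30 N between it and the fingers (contact force between the fingers and ring_a above 30 N or contact force between the fingers and ring_b above 30 N or contact force between the fingers and dee above 30 N or contact force between the fingers and buckle above 30 N).
It fails at once if the spool, wax, tin, the jar, the brush or the hammer is shifted more than 20 mm (distance of any of spool, wax, tin, jar, brush, hammer from where it was at the start of the episode above 0.02 m).
It fails at once if the spool, the wax or the tin is tipped more than 20 degrees (angle between any of spool, wax, tin's own z axis and vertical above 0.35 rad).
It fails at once if either tray is shifted more than 20 mm (distance of any of catch_tray, divided_tray from where it was at the start of the episode above 0.02 m).
It also fails if it takes over 72 s, if anything falls off the work surface, if the arm or the gripper's body presses on something with over 40 N, if the wrist force passes 120 N, or if a joint passes its speed limit or range.

## Working session

There is one attempt and no reset: what is moved stays moved. The work goes in short steps, Python scripts to look and compute and a tool call to move; the robot and the scene stay as the last step left them, time stands still between calls to the robot, and variables do not carry over. Pictures are saved under pics/ and viewed, about 8 in all and at most 12, crops included, and the job is handed in when it is done.

Besides the shell and the picture viewer there is one more tool, called after "Request:" as a command line: name --pt "numbers of a row" for each row, then --argument value for the rest. move_arm: Moves the arm, as the interface text tells. Its arguments: {"type":"object","properties":{"jaw":{"type":"array"},"offset":{"type":"array"},"twist":{"type":"array"},"force":{"type":"number"}},"required":["jaw","offset","twist"]}

```bash
mkdir -p pics; python3 - <<'E'
from bench import robot
import cv2
for n in("top","scene"):
    im=robot.snapshot(n);cv2.imwrite(f"pics/{n}0.png",im[...,::-1])
    c=robot.calibration(n);print(n,c)
print(robot.state())
E
```

```text
top {'K': array([[555.17167646,   0.        , 327.64652301],
       [  0.        , 555.17167646, 242.92601825],
       [  0.        ,   0.        ,   1.        ]]), 'dist_coeffs': array([-0.09932997,  0.        ,  0.        ,  0.        ,  0.        ]), 'R': array([[-0.00855295, -0.99987186, -0.01353187],
       [-0.99671759,  0.00961385, -0.08038423],
       [ 0.08050402,  0.01279993, -0.99667209]]), 't': array([0.02977569, 0.64483351, 1.63870345])}
scene {'K': array([[438.86174842,   0.        , 313.69086219],
       [  0.        , 438.86174842, 242.93522085],
       [  0.        ,   0.        ,   1.        ]]), 'dist_coeffs': array([-0.05432468,  0.        ,  0.        ,  0.        ,  0.        ]), 'R': array([[ 0.87387039,  0.48610439, -0.0072846 ],
       [ 0.40725486, -0.74014137, -0.53510207],
       [-0.2655071 ,  0.46464317, -0.844756  ]]), 't': array([-0.55311532, -0.19872128,  1.23766794])}
{'t': 0.1, 'joint_positions': array([-7.74867455e+01,  7.50966646e+00,  8.53222741e+01,  8.16589018e-06,
        8.72619659e+01, -4.89421523e+00]), 'dq': array([ 0.0097492 , -0.20109486, -0.13324183,  0.00370205, -0.00997704,
       -0.11408631]), 'effort': array([ 8.76622598e-04, -5.61341143e+01, -4.93094301e+01,  7.69122387e-02,
        2.90513935e-02, -5.49023218e-05]), 'tcp_pos': array([ 0.17939834, -0.5720194 ,  0.21771131]), 'eef_rot': array([[ 9.54201361e-01,  2.99164898e-01, -3.54970751e-04],
       [ 2.99165076e-01, -9.54200030e-01,  1.60007555e-03],
       [ 1.39973339e-04, -1.63298912e-03, -9.99998657e-01]]), 'force': array([-0.38223782, -0.41483445,  0.40430061]), 'wrist_torque': array([ 0.01553026, -0.03428681, -0.01909058]), 'finger_gap': 1.0031237914663411}
```

View pics/top0.png

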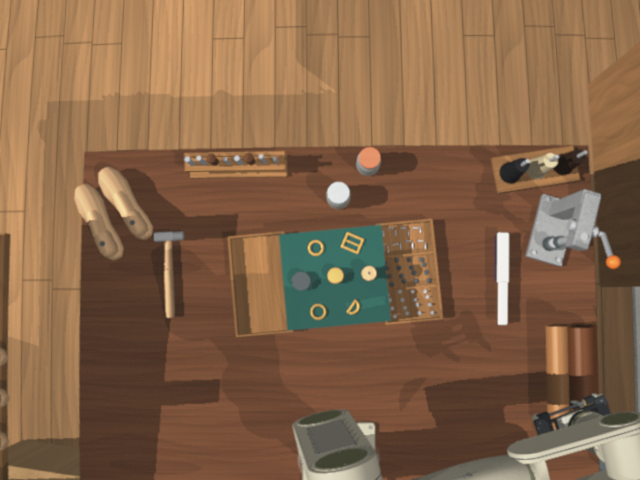

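View pics/scene0.png

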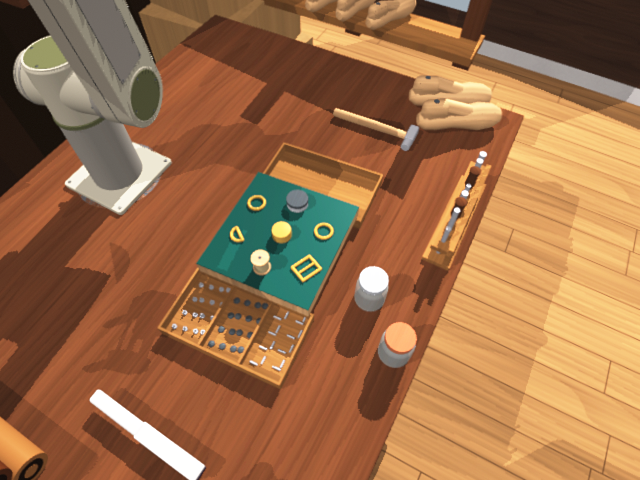

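The top view shows the undivided tray on the left (+y, px ~258,283) and the mat at px 283–388 × 223–330. In the far row are a ring (316,247) and the buckle (352,242). In the near row are a ring (318,311) and the dee (353,307). The tin, wax and spool are in between at rows ~273–281. The scene view agrees.

```bash
cat > h.py <<'E'
import numpy as np,cv2
from bench import robot
def ray(n,px,z):
    c=robot.calibration(n);K,d,R,t=(np.array(c[k]) for k in("K","dist_coeffs","R","t"))
    u=cv2.undistortPoints(np.float64(px).reshape(-1,1,2),K,d)[:,0]
    D=np.c_[u,np.ones(len(u))]@R;o=-R.T@t
    return o+D*((z-o[2])/D[:,2])[:,None]
def masks(im):
    h=cv2.cvtColor(im,cv2.COLOR_RGB2HSV)
    return cv2.inRange(h,(70,70,30),(95,255,255)),cv2.inRange(h,(12,90,110),(35,255,255))
def look(n):
    im=robot.snapshot(n);g,b=masks(im)
    cs=max(cv2.findContours(g,cv2.RETR_EXTERNAL,cv2.CHAIN_APPROX_NONE)[0],key=cv2.contourArea)
    hull=cv2.convexHull(cs)
    W=ray(n,hull[:,0],.075)[:,:2]
    r=cv2.minAreaRect(np.float32(W*1000));B=cv2.boxPoints(r)
    f=np.zeros_like(g);cv2.fillPoly(f,[hull],255)
    b&=f
    out=[]
    for c in cv2.findContours(b,cv2.RETR_EXTERNAL,cv2.CHAIN_APPROX_NONE)[0]:
        if cv2.contourArea(c)<25:continue
        P=ray(n,c[:,0],.0785)[:,:2]*1000
        out.append((cv2.minAreaRect(np.float32(P)),c[:,0].mean(0)))
    return im,r,B,out
E
python3 - <<'E'
from h import *
for n in("top","scene"):
    im,r,B,out=look(n);print(n,r,B.round(0).tolist())
    C=np.array(r[0]);i=np.argmax(np.linalg.norm(B-np.roll(B,1,0),axis=1))
    e=B[i]-B[i-1];e/=np.linalg.norm(e);e*=np.sign(e[1]);ex=np.array([e[1],-e[0]]);print('ey',e)
    for q,p in out:
        d=np.array(q[0])-C
        print(p.round(),np.round(q[0]),np.round(q[1]),round(q[2]),'board',(d@ex).round(),(d@e).round())
im=robot.snapshot("top");cv2.imwrite("pics/t1.png",cv2.resize(im[210:350,220:450],None,fx=3.4,fy=3.4,interpolation=cv2.INTER_CUBIC)[...,::-1])
E
```

```text
top ((542.303466796875, 3.8257293701171875), (277.66162109375, 298.56036376953125), 4.98288631439209) [[391.0, 140.0], [417.0, -157.0], [694.0, -133.0], [668.0, 165.0]]
ey [-0.08685806  0.99622077]
[318. 311.] [443.  54.] [43. 43.] 90 board -95.0 59.0
[353. 307.] [453. -51.] [27. 44.] 56 board -94.0 -46.0
[335. 275.] [546.   3.] [46. 43.] 89 board 4.0 -1.0
[369. 273.] [553. -94.] [39. 40.] 26 board 2.0 -99.0
[316. 248.] [628.  59.] [44. 44.] 90 board 90.0 47.0
[352. 243.] [641. -48.] [57. 49.] 66 board 94.0 -60.0
scene ((541.3609619140625, 4.4511260986328125), (278.6768798828125, 299.44622802734375), 4.871889114379883) [[390.0, 142.0], [415.0, -157.0], [693.0, -133.0], [667.0, 165.0]]
ey [-0.08492809  0.99638706]
[261. 267.] [554. -95.] [39. 36.] 45 board 4.0 -100.0
[306. 268.] [640. -48.] [57. 49.] 67 board 94.0 -60.0
[236. 235.] [451. -51.] [27. 47.] 56 board -94.0 -47.0
[323. 231.] [628.  58.] [45. 45.] 29 board 91.0 46.0
[281. 232.] [541.   9.] [47. 60.] 31 board -0.0 5.0
[256. 202.] [442.  53.] [45. 47.] 69 board -95.0 57.0
```

View pics/t1.png

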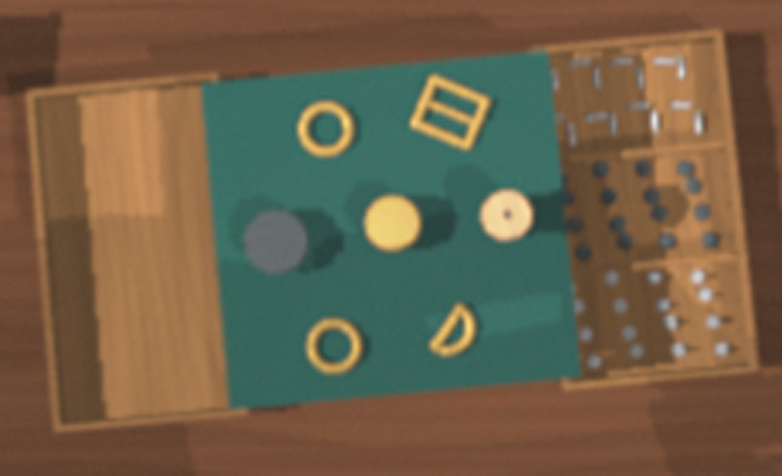

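Both views agree to about 1 mm. The board centre is at (542, 4) mm, turned 4.9°. In the board frame the far ring is at (91, 47), the buckle (94, −60), the near ring (−95, 58) and the dee (−94, −46), and the bystanders lie on x≈0.

I'll push with the fingers about 24 mm apart so that each fitting cradles between them. Each row's ring goes first.

Request:
move_arm --jaw '[190,190,190,190,190,190,190,190]' --pt "0.015 0.02 0" --pt "0.035 0.045 0" --pt "0.055 0.07 0" --pt "0.075 0.1 0" --pt "0.095 0.125 0" --pt "0.115 0.15 0" --pt "0.135 0.175 0" --pt "0.15 0.195 0" --twist '[3,6,9,13,16,19,23,26]' --force 10

```text
t: 0.92
tcp_pos: [0.3307, -0.3756, 0.2187]
eef_rot: [[0.724, 0.69, 0.0], [0.69, -0.724, 0.0], [0.0, 0.0, -1.0]]
force: [0.0, 1.3, -1.0]
finger_gap: 0.475
```

Request:
move_arm --jaw '[190,190,190,190,190,190,190,190]' --pt "0.02 0.025 0" --pt "0.04 0.05 0" --pt "0.06 0.075 0" --pt "0.08 0.1 0" --pt "0.1 0.125 0" --pt "0.12 0.15 0" --pt "0.14 0.175 0" --pt "0.15 0.195 0" --twist '[3,6,9,13,16,19,23,26]'

```text
t: 1.58
tcp_pos: [0.481, -0.1804, 0.2186]
eef_rot: [[0.347, 0.938, 0.001], [0.938, -0.347, 0.0], [0.001, 0.0, -1.0]]
force: [-0.0, -0.7, 0.0]
finger_gap: 0.257
```

Request:
move_arm --jaw '[190,190,190,190,190,190,190,190]' --pt "0.02 0.025 0" --pt "0.04 0.05 0" --pt "0.06 0.075 0" --pt "0.08 0.1 0" --pt "0.1 0.125 0" --pt "0.12 0.15 0" --pt "0.14 0.175 0" --pt "0.153 0.195 0" --twist '[3,6,9,13,16,19,23,25.5]'

```text
t: 2.25
tcp_pos: [0.6337, 0.0146, 0.2183]
eef_rot: [[-0.09, 0.996, 0.0], [0.996, 0.09, 0.0], [0.0, 0.0, -1.0]]
force: [0.7, -0.3, 0.2]
finger_gap: 0.255
```

Request:
move_arm --jaw '[190,190,190,190,190,190,190,190]' --pt "0 0 -0.02" --pt "0 0 -0.04" --pt "0 0 -0.06" --pt "0 0 -0.08" --pt "0 0 -0.1" --pt "0 0 -0.115" --pt "0 0 -0.115" --pt "0 0 -0.115" --twist '[0,0,0,0,0,0,0,0]'

```text
t: 2.92
tcp_pos: [0.6315, 0.0125, 0.1026]
eef_rot: [[-0.085, 0.996, -0.003], [0.996, 0.085, 0.0], [0.0, -0.003, -1.0]]
force: [0.7, -0.3, 1.0]
finger_gap: 0.258
```

Request:
move_arm --jaw '[190,190,190,190]' --pt "0 0 -0.015" --pt "0 0 -0.025" --pt "0 0 -0.025" --pt "0 0 -0.025" --twist '[0,0,0,0]'

```text
t: 3.25
tcp_pos: [0.6323, 0.0125, 0.0787]
eef_rot: [[-0.085, 0.996, -0.001], [0.996, 0.085, 0.0], [0.0, -0.001, -1.0]]
force: [-0.0, -0.1, -0.3]
finger_gap: 0.258
```

```bash
python3 - <<'E'
from h import *
s=robot.state();print(s['tcp_pos'],s['force'])
im=robot.snapshot("scene");cv2.imwrite("pics/s1.png",cv2.resize(im[120:340,150:420],None,fx=2.7,fy=2.7)[...,::-1])
E
```

```text
[0.63227965 0.01248415 0.07873762] [-0.00348518 -0.13006481 -0.2953303 ]
```

View pics/s1.png

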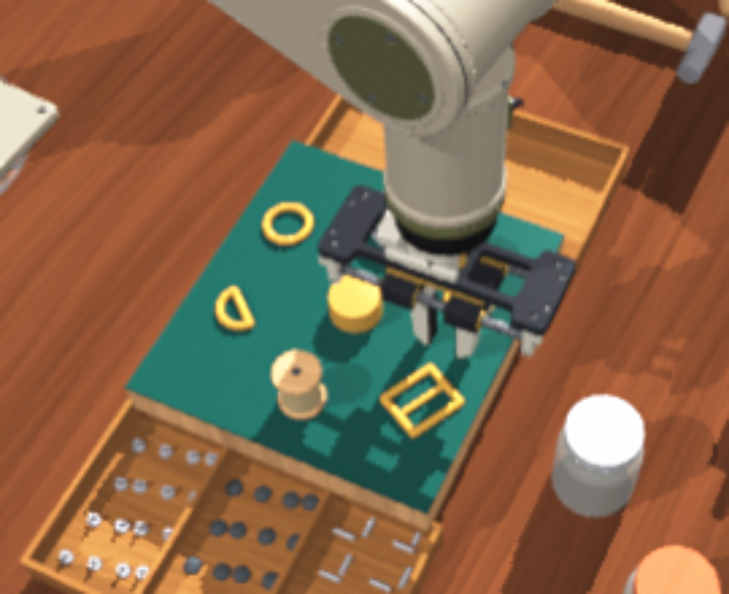

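The fingers are down between the hidden far ring and the buckle (crop ~425–465, 340), clear of the wax. I'll lower by 1.5 mm and sweep.

Request:
move_arm --jaw '[190,190,190,190,190,190,190,190]' --pt "0 0 -0.0015" --pt "-0.001 0.006 -0.0015" --pt "-0.001 0.013 -0.0015" --pt "-0.002 0.022 -0.0015" --pt "-0.003 0.032 -0.0015" --pt "-0.004 0.044 -0.0015" --pt "-0.005 0.056 -0.0015" --pt "-0.006 0.068 -0.0015" --twist '[0,0,0,0,0,0,0,0]'

```text
t: 3.97
tcp_pos: [0.6264, 0.0821, 0.0773]
eef_rot: [[-0.086, 0.996, 0.0], [0.996, 0.086, 0.0], [0.0, 0.0, -1.0]]
force: [-0.4, 0.1, -0.5]
finger_gap: 0.256
```

Request:
move_arm --jaw '[190,190,190,190,190,190,190,190]' --pt "-0.001 0.012 0" --pt "-0.002 0.024 0" --pt "-0.003 0.036 0" --pt "-0.004 0.05 0" --pt "-0.006 0.065 0" --pt "-0.007 0.08 0" --pt "-0.007 0.085 0" --pt "-0.007 0.085 0" --twist '[0,0,0,0,0,0,0,0]'

```text
t: 4.63
tcp_pos: [0.6192, 0.1674, 0.077]
eef_rot: [[-0.088, 0.996, -0.0], [0.996, 0.088, 0.0], [0.0, -0.0, -1.0]]
force: [0.1, 0.7, 0.4]
finger_gap: 0.256
```

```bash
python3 - <<'E'
from h import *
s=robot.state();print(s['tcp_pos'],s['force'])
im=robot.snapshot("scene");cv2.imwrite("pics/s2.png",cv2.resize(im[120:340,150:420],None,fx=2.7,fy=2.7)[...,::-1])
E
```

```text
[0.61921611 0.1673997  0.07700738] [0.05621546 0.7034474  0.41903563]
```

View pics/s2.png

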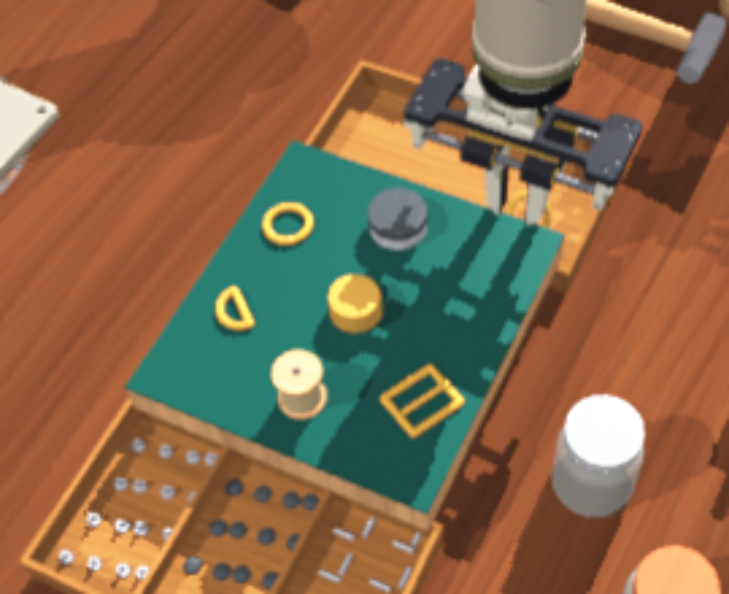

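The far ring lies in the tray (crop 528,212) and the bystanders haven't moved. The buckle is next.

Request:
move_arm --jaw '[190,190,190,190,190,190,190,190]' --pt "0 0 0.025" --pt "0 0 0.05" --pt "0.002 -0.02 0.06" --pt "0.006 -0.06 0.06" --pt "0.01 -0.1 0.06" --pt "0.014 -0.14 0.06" --pt "0.018 -0.18 0.06" --pt "0.022 -0.22 0.06" --twist '[0,0,0,0,0,0,0,0]'

```text
t: 5.35
tcp_pos: [0.6413, -0.0573, 0.1373]
eef_rot: [[-0.085, 0.996, 0.0], [0.996, 0.085, -0.0], [-0.0, 0.0, -1.0]]
force: [-0.0, 0.4, 0.3]
finger_gap: 0.253
```

Request:
move_arm --jaw '[190,190,190,190,190,190,190,190]' --pt "0.002 -0.025 0" --pt "0.003 -0.045 0" --pt "0.003 -0.045 0" --pt "0.003 -0.045 -0.025" --pt "0.003 -0.045 -0.045" --pt "0.003 -0.045 -0.06" --pt "0.003 -0.045 -0.06" --pt "0.003 -0.045 -0.06" --twist '[0,0,0,0,0,0,0,0]'

```text
t: 6.02
tcp_pos: [0.6443, -0.0994, 0.0769]
eef_rot: [[-0.085, 0.996, -0.0], [0.996, 0.085, 0.0], [0.0, -0.0, -1.0]]
force: [0.1, 0.4, 0.7]
finger_gap: 0.252
```

Request:
move_arm --jaw '[190,190,190,190,190,190,190,190]' --pt "0 0.005 0" --pt "-0.001 0.01 0" --pt "-0.001 0.016 0" --pt "-0.002 0.024 0" --pt "-0.003 0.034 0" --pt "-0.004 0.046 0" --pt "-0.005 0.058 0" --pt "-0.006 0.07 0" --twist '[0,0,0,0,0,0,0,0]'

```text
t: 6.68
tcp_pos: [0.6383, -0.0279, 0.0772]
eef_rot: [[-0.086, 0.996, 0.0], [0.996, 0.086, 0.0], [0.0, 0.0, -1.0]]
force: [-0.1, 0.6, 0.5]
finger_gap: 0.257
```

```bash
python3 - <<'E'
from h import *
s=robot.state();print(s['tcp_pos'],s['force'])
im=robot.snapshot("scene");cv2.imwrite("pics/s3.png",cv2.resize(im[120:340,150:420],None,fx=2.7,fy=2.7)[...,::-1])
E
```

```text
[ 0.63834353 -0.0278787   0.07718414] [-0.1176132   0.59160807  0.51779401]
```

View pics/s3.png

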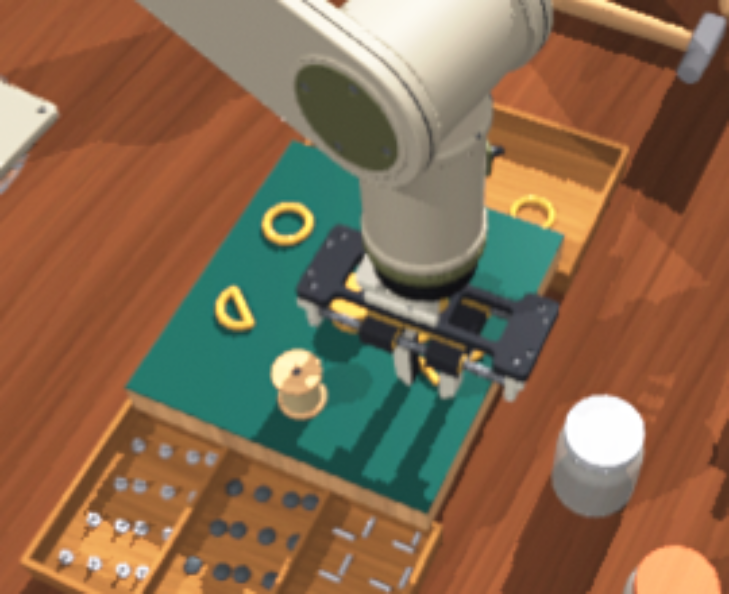

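The buckle is moving ahead of the fingers (crop ~430–480, 365), well away from the wax. I'll continue to the edge.

Request:
move_arm --jaw '[190,190,190,190,190,190,190,190]' --pt "-0.001 0.008 0" --pt "-0.002 0.018 0" --pt "-0.003 0.03 0" --pt "-0.004 0.042 0" --pt "-0.005 0.054 0" --pt "-0.006 0.066 0" --pt "-0.007 0.078 0" --pt "-0.008 0.09 0" --twist '[0,0,0,0,0,0,0,0]'

```text
t: 7.4
tcp_pos: [0.6304, 0.0618, 0.0771]
eef_rot: [[-0.086, 0.996, -0.0], [0.996, 0.086, 0.0], [0.0, -0.0, -1.0]]
force: [-0.8, -0.1, -0.1]
finger_gap: 0.255
```

Request:
move_arm --jaw '[190,190,190,190,190,190,190,190]' --pt "-0.001 0.012 0" --pt "-0.002 0.026 0" --pt "-0.004 0.042 0" --pt "-0.005 0.058 0" --pt "-0.006 0.074 0" --pt "-0.008 0.09 0" --pt "-0.009 0.105 0" --pt "-0.009 0.105 0" --twist '[0,0,0,0,0,0,0,0]'

```text
t: 8.07
tcp_pos: [0.621, 0.1689, 0.0771]
eef_rot: [[-0.088, 0.996, -0.0], [0.996, 0.088, 0.001], [0.001, 0.0, -1.0]]
force: [0.6, -0.2, -0.3]
finger_gap: 0.255
```

```bash
python3 - <<'E'
from h import *
s=robot.state();print(s['tcp_pos'],s['force'])
im=robot.snapshot("scene");cv2.imwrite("pics/s4.png",cv2.resize(im[120:340,150:420],None,fx=2.7,fy=2.7)[...,::-1])
E
```

```text
[0.620994   0.16890612 0.0771493 ] [ 0.58309009 -0.18538564 -0.34190331]
```

View pics/s4.png

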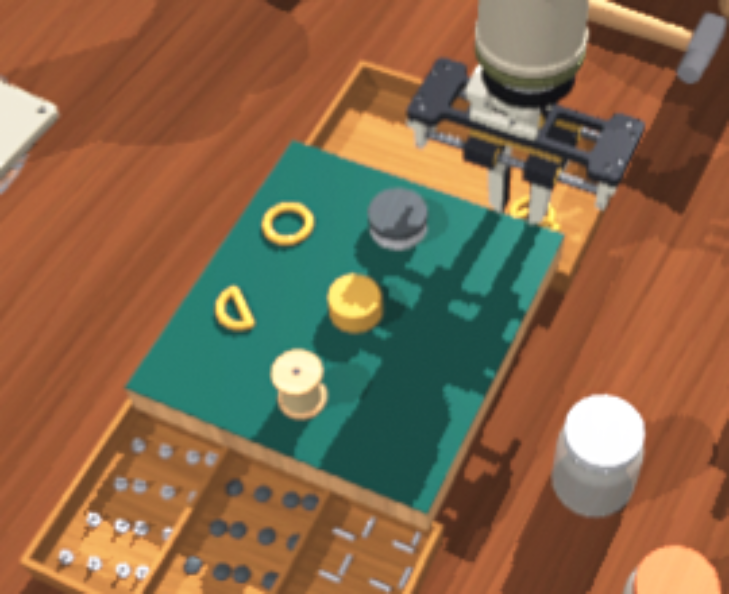

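The buckle has dropped into the tray (crop 535,208) and nothing is displaced. Next is the near ring.

Request:
move_arm --jaw '[190,190,190,190,190,190,190,190]' --pt "0 0 0.03" --pt "0 0 0.065" --pt "-0.02 -0.018 0.08" --pt "-0.044 -0.041 0.08" --pt "-0.07 -0.065 0.08" --pt "-0.096 -0.09 0.08" --pt "-0.122 -0.115 0.08" --pt "-0.148 -0.139 0.08" --twist '[0,0,0,0,0,0,0,0]'

```text
t: 8.78
tcp_pos: [0.4722, 0.0249, 0.157]
eef_rot: [[-0.085, 0.996, 0.0], [0.996, 0.085, -0.001], [-0.001, 0.0, -1.0]]
force: [0.9, -1.1, -0.0]
finger_gap: 0.257
```

Request:
move_arm --jaw '[190,190,190,190,190,190,190,190]' --pt "-0.02 -0.018 0" --pt "-0.026 -0.026 0" --pt "-0.026 -0.026 0" --pt "-0.026 -0.026 -0.03" --pt "-0.026 -0.026 -0.055" --pt "-0.026 -0.026 -0.07" --pt "-0.026 -0.026 -0.075" --pt "-0.026 -0.026 -0.075" --twist '[0,0,0,0,0,0,0,0]'

```text
t: 9.45
tcp_pos: [0.447, 0.001, 0.0808]
eef_rot: [[-0.086, 0.996, -0.003], [0.996, 0.086, 0.0], [0.001, -0.003, -1.0]]
force: [-1.0, -0.6, 0.2]
finger_gap: 0.254
```

```bash
python3 - <<'E'
from h import *
s=robot.state();print(s['tcp_pos'],s['force'])
im=robot.snapshot("scene");cv2.imwrite("pics/s5.png",cv2.resize(im[120:340,150:420],None,fx=2.7,fy=2.7)[...,::-1])
E
```

```text
[0.44703415 0.00104289 0.08078007] [-0.96237598 -0.59829456  0.15763083]
```

View pics/s5.png

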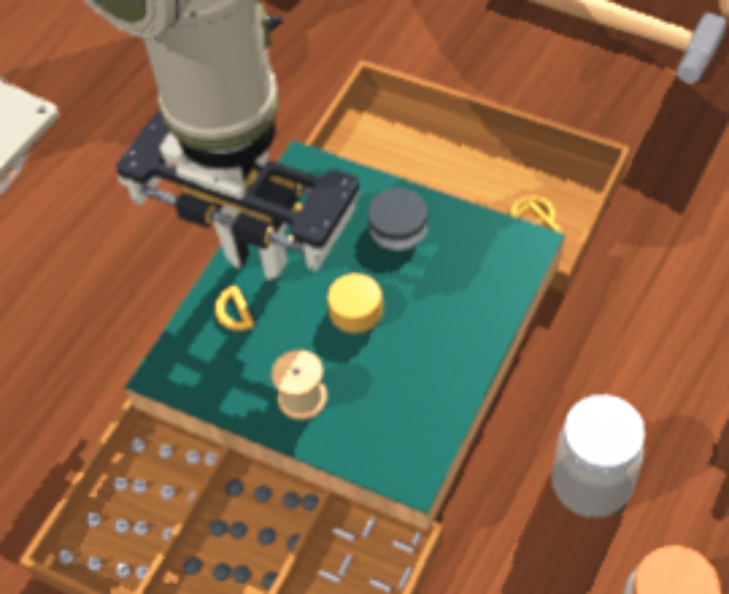

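The fingers are behind the near ring (crop ~230–275, 260) and clear of the dee at (235,308). I'll lower by 4 mm and sweep.

Request:
move_arm --jaw '[190,190,190,190,190,190,190,190]' --pt "0 0 -0.004" --pt "-0.001 0.006 -0.004" --pt "-0.001 0.013 -0.004" --pt "-0.002 0.02 -0.004" --pt "-0.003 0.03 -0.004" --pt "-0.004 0.042 -0.004" --pt "-0.005 0.054 -0.004" --pt "-0.006 0.066 -0.004" --twist '[0,0,0,0,0,0,0,0]'

```text
t: 10.17
tcp_pos: [0.4415, 0.0678, 0.0786]
eef_rot: [[-0.086, 0.996, 0.001], [0.996, 0.086, 0.0], [-0.0, 0.001, -1.0]]
force: [-0.1, -0.4, 0.4]
finger_gap: 0.254
```

Request:
move_arm --jaw '[190,190,190,190,190,190,190,190]' --pt "-0.001 0.012 0" --pt "-0.002 0.024 0" --pt "-0.003 0.038 0" --pt "-0.004 0.053 0" --pt "-0.006 0.068 0" --pt "-0.007 0.083 0" --pt "-0.007 0.086 0" --pt "-0.007 0.086 0" --twist '[0,0,0,0,0,0,0,0]'

```text
t: 10.83
tcp_pos: [0.4343, 0.1537, 0.0784]
eef_rot: [[-0.088, 0.996, 0.0], [0.996, 0.088, 0.0], [0.0, 0.0, -1.0]]
force: [0.2, -1.0, 0.7]
finger_gap: 0.259
```

```bash
python3 - <<'E'
from h import *
s=robot.state();print(s['tcp_pos'],s['force'])
im=robot.snapshot("scene");cv2.imwrite("pics/s6.png",cv2.resize(im[120:340,150:420],None,fx=2.7,fy=2.7)[...,::-1])
E
```

```text
[0.43427716 0.15372408 0.07836277] [ 0.18148864 -0.98108443  0.71870744]
```

View pics/s6.png

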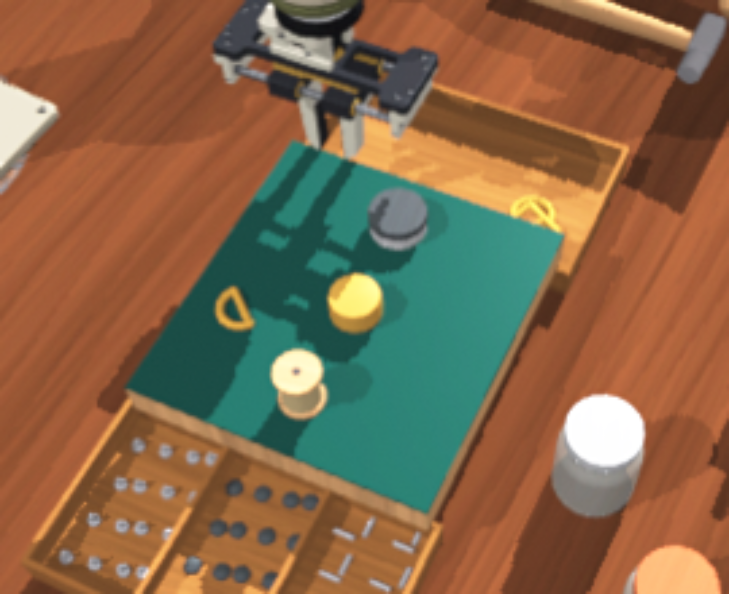

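The near ring is off the board, hidden below the edge. For the dee I'll narrow the gap to about 12 mm so it cannot wedge between the fingers.

Request:
move_arm --jaw '[222,222,222,222,222,222,222,222]' --pt "0 0 0.025" --pt "0 0 0.05" --pt "0.002 -0.02 0.06" --pt "0.006 -0.058 0.06" --pt "0.009 -0.096 0.06" --pt "0.012 -0.134 0.06" --pt "0.015 -0.172 0.06" --pt "0.019 -0.21 0.06" --twist '[0,0,0,0,0,0,0,0]'

```text
t: 11.55
tcp_pos: [0.453, -0.06, 0.1384]
eef_rot: [[-0.085, 0.996, 0.001], [0.996, 0.085, -0.0], [-0.0, 0.0, -1.0]]
force: [1.5, 0.7, -0.0]
finger_gap: 0.132
```

Request:
move_arm --jaw '[222,222,222,222,222,222,222,222]' --pt "0.002 -0.025 0" --pt "0.003 -0.034 0" --pt "0.003 -0.034 0" --pt "0.003 -0.034 -0.025" --pt "0.003 -0.034 -0.045" --pt "0.003 -0.034 -0.061" --pt "0.003 -0.034 -0.061" --pt "0.003 -0.034 -0.061" --twist '[0,0,0,0,0,0,0,0]'

```text
t: 12.22
tcp_pos: [0.4562, -0.09, 0.0768]
eef_rot: [[-0.087, 0.996, -0.001], [0.996, 0.087, 0.001], [0.001, -0.001, -1.0]]
force: [0.9, 0.0, -0.2]
finger_gap: 0.131
```

Request:
move_arm --jaw '[222,222,222,222,222,222,222,222]' --pt "0 0.005 0" --pt "-0.001 0.01 0" --pt "-0.001 0.016 0" --pt "-0.002 0.024 0" --pt "-0.003 0.034 0" --pt "-0.004 0.044 0" --pt "-0.005 0.056 0" --pt "-0.006 0.068 0" --twist '[0,0,0,0,0,0,0,0]'

```text
t: 12.88
tcp_pos: [0.4503, -0.0223, 0.0772]
eef_rot: [[-0.086, 0.996, 0.0], [0.996, 0.086, 0.0], [0.0, 0.0, -1.0]]
force: [-0.1, 0.5, 0.5]
finger_gap: 0.131
```

```bash
python3 - <<'E'
from h import *
s=robot.state();print(s['tcp_pos'],s['force'])
im=robot.snapshot("scene");cv2.imwrite("pics/s7.png",cv2.resize(im[120:340,150:420],None,fx=2.7,fy=2.7)[...,::-1])
E
```

```text
[ 0.45030328 -0.02225913  0.07719102] [-0.09221597  0.45781653  0.47859294]
```

View pics/s7.png

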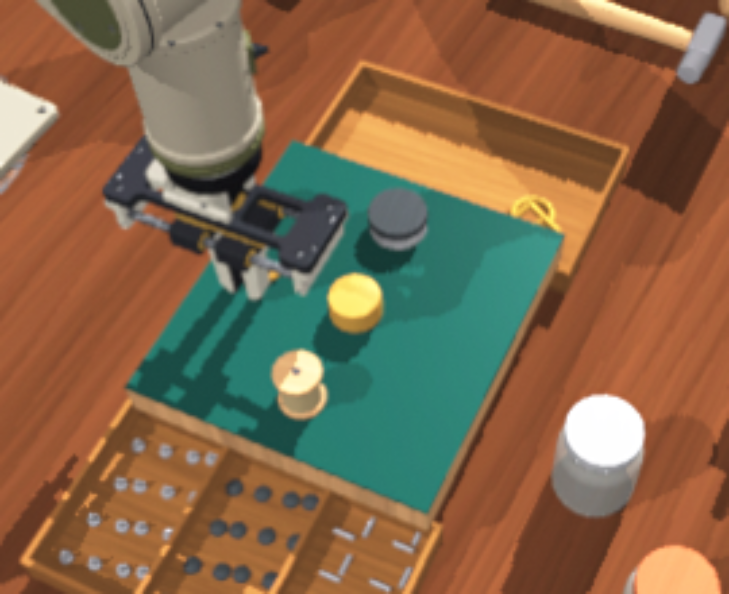

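The dee is just ahead of the fingers, with its +x end showing at crop (273,274). I'll check how far off-centre it is.

```bash
python3 - <<'E'
from h import *
im=robot.snapshot("scene");g,b=masks(im)
b[:, :225]=0;b[:,262:]=0;b[:208]=0;b[235:]=0
p=np.argwhere(b)[:,::-1]
W=ray("scene",p,.0785)[:,:2]*1000
d=W-[542,4];print(len(p));print(np.c_[p,(d@np.array([[.9963,-.086],[.086,.9963]])).round()])
print((robot.state()['tcp_pos'][:2]*1000-[542,4])@np.array([[.9963,-.086],[.086,.9963]]))
E
```

```text
50
[[ 239.  208. -126.   25.]
 [ 240.  208. -123.   26.]
 [ 241.  208. -121.   27.]
 [ 242.  208. -119.   28.]
 [ 242.  209. -117.   25.]
 [ 243.  209. -115.   26.]
 [ 244.  209. -113.   27.]
 [ 245.  209. -111.   28.]
 [ 225.  210. -154.    6.]
 [ 245.  210. -109.   26.]
 [ 246.  210. -107.   27.]
 [ 247.  210. -105.   28.]
 [ 225.  211. -152.    3.]
 [ 226.  211. -150.    4.]
 [ 243.  211. -112.   21.]
 [ 244.  211. -110.   22.]
 [ 247.  211. -103.   25.]
 [ 225.  212. -151.    1.]
 [ 226.  212. -149.    2.]
 [ 227.  212. -146.    3.]
 [ 243.  212. -111.   18.]
 [ 244.  212. -108.   19.]
 [ 242.  213. -111.   15.]
 [ 243.  213. -109.   16.]
 [ 244.  213. -107.   17.]
 [ 242.  214. -110.   12.]
 [ 241.  215. -111.    9.]
 [ 242.  215. -108.   10.]
 [ 227.  216. -140.   -8.]
 [ 241.  216. -109.    6.]
 [ 242.  216. -107.    7.]
 [ 226.  217. -141.  -11.]
 [ 241.  217. -108.    3.]
 [ 242.  217. -106.    4.]
 [ 225.  219. -140.  -17.]
 [ 250.  219.  -85.    7.]
 [ 251.  219.  -83.    8.]
 [ 249.  220.  -86.    3.]
 [ 250.  220.  -84.    4.]
 [ 251.  220.  -81.    5.]
 [ 252.  220.  -79.    6.]
 [ 249.  221.  -84.    1.]
 [ 250.  221.  -82.    2.]
 [ 251.  221.  -80.    3.]
 [ 252.  221.  -78.    4.]
 [ 253.  221.  -76.    5.]
 [ 250.  222.  -81.   -1.]
 [ 251.  222.  -79.    0.]
 [ 252.  222.  -76.    1.]
 [ 250.  223.  -79.   -3.]]
[-93.70632892 -17.65038011]
```

The dee's +x end is at board x ≈ −76 mm, inside the fingers' span (−70 to −117), so the push is stable. I'll finish the sweep.

Request:
move_arm --jaw '[222,222,222,222,222,222,222,222]' --pt "-0.001 0.008 0" --pt "-0.002 0.018 0" --pt "-0.003 0.028 0" --pt "-0.004 0.04 0" --pt "-0.005 0.052 0" --pt "-0.006 0.064 0" --pt "-0.007 0.076 0" --pt "-0.008 0.088 0" --twist '[0,0,0,0,0,0,0,0]'

```text
t: 13.65
tcp_pos: [0.4423, 0.0655, 0.0771]
eef_rot: [[-0.085, 0.996, -0.0], [0.996, 0.085, 0.0], [0.0, -0.0, -1.0]]
force: [0.9, -0.8, 0.7]
finger_gap: 0.132
```

Request:
move_arm --jaw '[222,222,222,222,222,222,222,222]' --pt "-0.001 0.012 0" --pt "-0.002 0.025 0" --pt "-0.003 0.04 0" --pt "-0.005 0.055 0" --pt "-0.006 0.07 0" --pt "-0.007 0.084 0" --pt "-0.008 0.09 0" --pt "-0.008 0.09 0" --twist '[0,0,0,0,0,0,0,0]'

```text
t: 14.32
tcp_pos: [0.4341, 0.1558, 0.0771]
eef_rot: [[-0.087, 0.996, -0.0], [0.996, 0.087, 0.0], [0.0, -0.0, -1.0]]
force: [0.4, 0.4, -0.1]
finger_gap: 0.129
```

Request:
move_arm --jaw '[222,222,222,222,222,222,222,222]' --pt "0 0 0.03" --pt "0 0 0.06" --pt "0 0 0.1" --pt "0 -0.04 0.1" --pt "0 -0.08 0.1" --pt "0 -0.12 0.1" --pt "0 -0.16 0.1" --pt "0 -0.19 0.1" --twist '[0,0,0,0,0,0,0,0]'

```text
t: 14.98
tcp_pos: [0.4339, -0.0386, 0.1773]
eef_rot: [[-0.085, 0.996, 0.0], [0.996, 0.085, -0.001], [-0.001, 0.0, -1.0]]
force: [-0.2, -0.2, -0.3]
finger_gap: 0.128
```

Request:
move_arm --jaw '[222,222,222,222,222,222,222,222]' --pt "-0.005 -0.03 0" --pt "-0.01 -0.06 0.01" --pt "-0.02 -0.09 0.02" --pt "-0.03 -0.12 0.03" --pt "-0.04 -0.15 0.03" --pt "-0.05 -0.18 0.03" --pt "-0.05 -0.2 0.03" --pt "-0.05 -0.2 0.03" --twist '[0,0,0,0,0,0,0,0]'

```text
t: 15.65
tcp_pos: [0.3832, -0.2392, 0.2072]
eef_rot: [[-0.081, 0.997, -0.0], [0.997, 0.081, -0.002], [-0.002, -0.0, -1.0]]
force: [0.1, -1.5, -1.1]
finger_gap: 0.128
```

```bash
python3 - <<'E'
from h import *
s=robot.state();print(s['t'],s['tcp_pos'],s['force'])
im=robot.snapshot("top");cv2.imwrite("pics/t2.png",cv2.resize(im[210:350,220:450],None,fx=3.4,fy=3.4,interpolation=cv2.INTER_CUBIC)[...,::-1])
E
```

```text
15.65 [ 0.38321009 -0.23919194  0.20719646] [ 0.14224056 -1.49636611 -1.12751213]
```

View pics/t2.png

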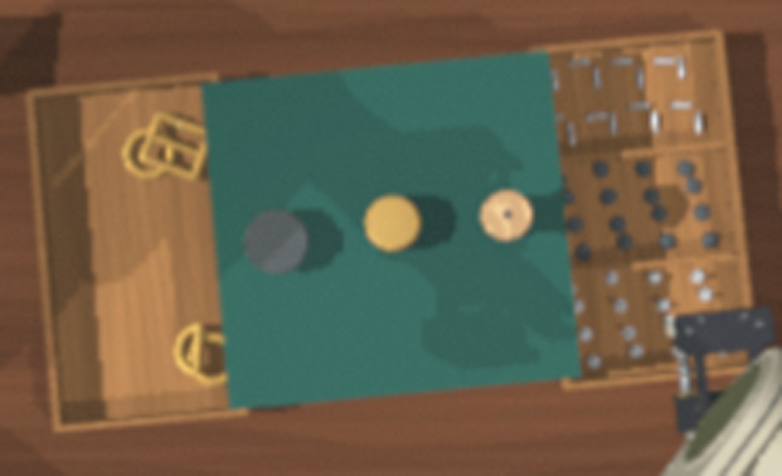

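All four fittings are in the tray and the board has only the three bystanders on it. The ring and dee near (200,350) are close to the tray's inner limit, so I'll measure them.

```bash
python3 - <<'E'
from h import *
im=robot.snapshot("top")
M=np.array([[.9963,-.086],[.086,.9963]])
def bd(px,z): return ((ray("top",[[220+x/3.4,210+y/3.4] for x,y in px],z)[:,:2]*1000-[542,4])@M).round()
print('ringb left edge, top, ',bd([(174,350),(205,324),(205,383)],.01),'dee bar',bd([(206,335),(206,365),(222,380)],.016))
print('buckle ctr',bd([(177,147)],.02),'ring a left edge',bd([(122,153)],.01))
print('tray corners',bd([(29,92),(56,430)],.034))
_,r,_,o=look("top");print([ (np.round(q[0])) for q,_ in o])
a=cv2.imread("pics/t1.png");b=cv2.resize(im[210:350,220:450],None,fx=3.4,fy=3.4,interpolation=cv2.INTER_CUBIC)[...,::-1]
sc=robot.snapshot("scene");cv2.imwrite("pics/f.png",np.hstack([cv2.resize(np.ascontiguousarray(im[285:345,230:300,::-1]),(400,343),interpolation=cv2.INTER_CUBIC),cv2.resize(np.ascontiguousarray(sc[135:205,240:320,::-1]),(392,343),interpolation=cv2.INTER_CUBIC)]))
E
```

```text
ringb left edge, top,  [[ -88.  200.]
 [ -68.  171.]
 [-120.  175.]] dee bar [[ -78.  170.]
 [-104.  173.]
 [-118.  160.]]
buckle ctr [[ 90. 181.]] ring a left edge [[ 90. 231.]]
tray corners [[ 150.  306.]
 [-148.  307.]]
[array([546.,   3.]), array([554., -94.])]
```

View pics/f.png

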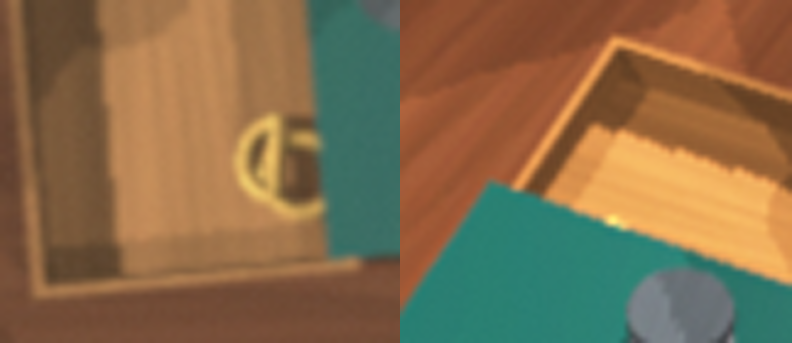

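Ring b's centre is at board y ≈ 175 mm, the dee's mass centre ≈ 162, the buckle 181 and ring a ≈ 208. All are well past the 144 mm limit. The tray, wax and spool have not moved, and the arm is clear, so I'm handing in.

```bash
python3 - <<'E'
from bench import robot
print(robot.hand_in(),robot.state()['t'])
E
```

```text
the job is handed in; nothing more can be done
the job is handed in; nothing more can be done
```

The board is clear. I swept the four fittings one at a time off the left (+y) end into the undivided tray, pushing with partly open fingertips about 2 mm above the mat. The order was far ring, buckle, near ring, dee, and the job was handed in at about 16 s.

- **Fittings:** In the last top view they lie at about 208, 181, 175 and 162 mm from the board's middle along its y (far ring, buckle, near ring, dee). The tray's judged span is 144–302 mm.
- **Bystanders and trays:** The wax and spool measured within about 1 mm of where they started. The catch tray's outer corners measured 306–307 mm against the expected 308 mm. The tin, jar, hammer and divided tray looked unmoved in the pictures; I did not measure them or look at the brush again.
- **Forces:** Tool force readings between moves stayed below about 2 N, and the arm ended clear of everything.
- **Less certain:** The dee and the buckle each rest partly on a ring. The dee is partly hidden under the board's edge, so its position is inferred from its straight bar. I did not measure any heights in the tray directly, but all four lie below the board. None of my checks failed or disagreed.

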